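# Set up the running sled on the plaster mould

### The job

Get the plaster mould ready for running: pull the sled with the blue grip up off its storage rail, against the sprung catches, and set it down gently astride the mould's guide ridge, tongue in the channel, fully down and wholly on the mould's length. Stand the fallen square bottle upright, cap up, in the middle of the round black mat. Leave the yellow sled, the bowl and the brush where they are.

Things in the scene. Friction and masses are not known exactly. Their poses are not given: they have to be found in the camera images.
- rail: Fixed storage rail. Origin: centre of the underside of its grey 100 x 220 x 12 mm base plate, on the table. An upright bar 16 mm thick (x), 200 mm long, runs along the rail's y axis, top edge 130 mm above the table; dark end cheeks 34 mm wide stop sliding off its ends. Sleds sit on it at y = -60 and +60 mm, held by sprung balls (see catches).
- catches (a point): Middle of the bar's top edge, (0, 0, 130) mm in the rail's frame. At each sled place two opposed sprung brass balls, 18 mm below this edge, catch windows in the sled's legs. They yield to a straight pull up of about 7 to 12 N (besides the weight) in the first 3 to 8 mm, then only rub. A sled's legs are clear of the bar after 36 mm of lift.
- sled: The sled to use, about 0.3 kg, on either place of the rail. Origin: midway between its feet at foot level (94 mm above the table on the rail); z up, y along its length and the rail, blade to +x. Aluminium saddle 36 mm wide (x), 60 mm long (y): two legs 8 mm thick, 36 mm tall, 20 mm apart, under a crown from z = 36 to 48 mm that carries the blue grip.
- grip (a point): Middle of the sled's BLUE grip block, (0, 0, 68) mm in the sled's frame. Block 24 mm thick (x), 60 mm long (y), from z = 48 to 88 mm: pinch it across x from above.
- tongue (a point): Middle of the lower edge of the blue sled's blade tongue, (40, 0, -10) mm in the sled's frame. The 4 mm thick steel blade, at mid-length, sticks out to +x (x = 18 to 60, z = 6 to 42 mm); its tongue, 24 mm wide (x = 28 to 52 mm), reaches 10 mm below the feet.
- spare_sled: The other sled, with YELLOW grip, same shape but with a narrower tongue, on the other place on the rail: stays there. Same frame as the blue one.
- mould: Fixed white plaster block 140 (x) x 160 (y) x 50 mm high, domes 7.5 mm high in its corners at x = +-55, y = +-62 mm. Origin: centre of its underside. A guide ridge 14 mm thick, 24 mm high (top at z = 74 mm) runs along y over its whole length at x = -20 mm; on its +x side lies an open channel from x = 2 to 38 mm, 14 mm deep, also full length. Flat face at z = 50 mm.
- ridge (a point): Middle of the ridge's foot at flat-face level: (-20, 0, 50) mm in the mould's frame, same axes. The set sled's origin lies here, or up to 50 mm along y from here, with its axes along the mould's: both feet on the flat face astride the ridge (3 mm play each side), tongue in the channel.
- bottle: Closed square white bottle, green label, red cap, about 0.25 kg, lying on the table. Origin: centre of its FOOT face; x axis along it from foot to cap (points up when it stands). Body 50 x 50 mm, 95 mm long, then a neck 26 mm in diameter to 107 mm, then the cap, 34 mm in diameter, to 130 mm. Lying, its axis is 25 mm above the table.
- mat: Fixed round black rubber mat, 110 mm in diameter, 6 mm thick, flat on the table. Origin: centre of its underside.
- bowl: Orange mixing bowl, 120 mm across, 65 mm high, standing on the table; leave alone. Origin: centre of its underside.
- brush: Brush about 200 mm long lying on the table; leave alone. Origin near its middle, x along it.
Mind the look-alikes: they are no part of the job. Leave any pink look-alike of the sled alone. Of the things shaped like the bottle, the white one is meant.

How it is judged (in metres and radians):
On the way:
1. the blue sled is lifted clear off the rail, out of its catches (z of sled in the frame of rail above 0.132 m), for 0.1 s.
At the end, for the whole second after the job is handed in: Blue sled stands astride the ridge, feet on the mould's face (height within 3 mm, upright within 0.08 rad, wholly on its length), tongue in the channel; bottle stands cap up (within 0.08 rad) on the mat, its centre within 28 mm of the mat's; both at rest (z of sled in the frame of ridge between -0.003 and 0.003 m and x of sled in the frame of ridge between -0.0055 and 0.0055 m and y of sled in the frame of ridge between -0.053 and 0.053 m and angle between sled's own z axis and vertical below 0.08 rad and x of tongue in the frame of ridge above 0.03 m and angle between bottle's own x axis and vertical below 0.08 rad and horizontal distance between bottle and mat below 0.028 m and z of bottle in the frame of mat between 0.002 and 0.01 m and linear speed of each of sled, bottle below 0.02 m/s); the robot touches nothing.
It fails at once if the yellow sled is moved more than 15 mm (distance of spare_sled from where it was at the start of the episode above 0.015 m).
It fails at once if the bowl is moved more than 30 mm (distance of bowl from where it was at the start of the episode above 0.03 m).
It fails at once if the brush is moved more than 30 mm (distance of brush from where it was at the start of the episode above 0.03 m).
It fails at once if the blue sled is dropped onto the mould, or driven onto it faster than 0.35 m/s in the last 20 mm (z of sled in the frame of ridge below 0.02 m and horizontal distance between sled and ridge below 0.06 m and linear speed of sled above 0.35 m/s).
It also fails if it takes over 67 s, if anything falls off the work surface, if the arm or the gripper's body presses on something with over 40 N, if the wrist force passes 120 N, or if a joint passes its speed limit or range.

### The arm

A 6-joint arm with a two-finger parallel gripper is mounted at the origin on the work surface. World frame = base frame: x ahead of the robot, y to its left, z up, the work surface at z = 0. Lengths are in m, angles in degrees, forces in N, time in s.
With the tool pointing down it reaches from about 0.3 to 0.75 m from the base axis. Payload 8.5 kg.
Tool frame: the origin (TCP) lies at the very end of the fingers, on their centre line; the grasp point (between the pads) lies grip_point_offset behind it (grip_point_offset is the distance from the TCP to the grasp point, in m); z points along the fingers, x is the direction in which the jaws open and shut, and the axes are right-handed (so a half turn about z gives the same grasp; the last joint's range is limited). The gripper opens to 85 mm and grips with 20 to 120 N. Pads are 22 mm wide; open, the fingers measure 114 mm over their backs; the gripper's body (76 mm by 85 mm) begins 54 mm behind the grasp point. The pads swing forward as they close: fully open they stand 13 mm farther back than shut.
Start: joints at [-76.736, 21.807, 74.336, -0, 83.858, -12.336], TCP at [0.238, -0.496, 0.231] pointing down, gripper open.
Joint ranges: [-178.18, 178.18], [-50.72, 133.34], [12.68, 142.11], [-81.47, 261.47], [9.98, 163.14], [-165.26, 165.26]. Speed limits (degrees/s): [136.94, 136.94, 180, 180, 180, 180].

### API

Orientations are given as a 3x3 rotation matrix whose columns are the frame's x, y, z axes.
In Python, from rig import observe, get_image, close_job, grip_point_offset gives the robot as it stands.
- The arm moves only by the shell command python3 -m inch 'ROWS' [FORCE]. ROWS is a JSON object of lists of equal length, an entry for each row: "jaw": the opening, from 0 (shut) to 1 (fully open); "offset": the shift along the tool's x, y, z scaled (see below), a list of three; "roll": the turn about the tool's z scaled (see below). A call has 1 to 20 rows; each row is the pose to reach, as a shift and turn from the pose measured when the call began, along the tool's axes at that moment, turning the shorter way round; what a row does not reach only later rows make up. The controller multiplies each number of a shift by 250 mm and each number of a turn by 180 degrees. A row lasts 1/12 s, in which the tool goes at most 41.7 mm and 7.16 degrees, less where a joint would pass 70% of its speed; a pose out of reach is approached as far as the arm can. A call with a number of a shift or a turn outside -1 to 1 is refused whole. A call with a gripper value outside its range is refused whole. The fingers move at their own pace and stop on an object; FORCE is the grip in N (left out, the last holds). Time passes only in rows, so rows that repeat a pose let the fingers close. It gives the time, the measured TCP pose, the force and the opening at its end, in the units of the state.
- observe(): the state, without advancing time (a new reading comes with each control period).
- get_image(name): name is "scene" or "top" or "wrist"; returns a dict with "img" (480x640x3 uint8, red, green, blue), "vfov" (degrees; the focal length in pixels is half the picture's height over the tangent of half this angle, whatever the lens; pixels are square), "cx", "cy" (the principal point, pixels), "position" and "rotation" of the camera in the world; the wrist camera has in their place "hand_eye" (4x4, takes a point from camera to tool coordinates, whose origin is the TCP and whose axes are the tool frame's). Camera axes: x right, y down, z forward; pixel columns grow to the right and rows downward; lengths in m; the calibration is good to about 2 mm. A picture is of the moment at which its call begins: read the wrist's pose just before it. There is no depth.
- close_job(): hands the job in, once; it reports no verdict.
The state is a dict: "time_s": time; "q": joint angles; "qvel": joint speeds; "joint_efforts": joint torques, N m; "position": TCP position; "tool_rot": TCP orientation; "ft_force": force on the tool from outside, world axes, zero at the start; "wrist_torque": the same for the moment, N m; "grip_width": finger opening in m.
Only numpy, scipy, OpenCV 4.12 (cv2) and the standard library are available. Lean on these libraries where they do the work, as an engineer would, in place of code of your own. Each camera call takes 0.05 s, during which the arm holds its last target. There are 200 camera calls.

## Working session

There is one attempt and no reset: what is moved stays moved. The work goes in short steps, Python scripts to look and compute and a shell command to move; the robot and the scene stay as the last step left them, time stands still between calls to the robot, and variables do not carry over. Pictures are saved under pics/ and viewed, about 8 in all and at most 12, crops included, and the job is handed in when it is done.

```bash
mkdir -p pics
python3 - <<'E'
from rig import *
import cv2,numpy as np,json
s=observe();print(s['time_s'],s['position'],np.round(s['tool_rot'],3).tolist(),s['grip_width'],grip_point_offset)
for n in('scene','top','wrist'):
    g=get_image(n);cv2.imwrite(f'pics/{n}0.png',g['img'][...,::-1])
    print(n,{k:(np.round(v,4).tolist()) for k,v in g.items() if k!='img'})
E
ls
```

```text
0.0 [ 0.23756547 -0.49569008  0.23069665] [[0.432, -0.902, -0.0], [-0.902, -0.432, 0.001], [-0.002, -0.0, -1.0]] 0.08554792592998554 0.0187
scene {'vfov': 52.5046, 'cx': 314.7063, 'cy': 235.8416, 'position': [1.1657, -0.1888, 1.0285], 'rotation': [[0.4161, 0.7352, -0.5351], [0.9092, -0.3264, 0.2586], [0.0155, -0.5941, -0.8043]]}
top {'vfov': 47.1208, 'cx': 315.6386, 'cy': 237.0706, 'position': [0.4184, 0.0974, 1.4252], 'rotation': [[0.001, -0.9926, 0.1217], [-1.0, -0.0008, 0.002], [-0.0018, -0.1217, -0.9926]]}
wrist {'vfov': 60.5729, 'cx': 321.1421, 'cy': 240.5311, 'hand_eye': [[1.0, 0.0002, 0.0007, 0.0004], [-0.0004, 0.9629, 0.2698, -0.0696], [-0.0006, -0.2698, 0.9629, -0.144], [0.0, 0.0, 0.0, 1.0]]}
pics
```

View pics/top0.png

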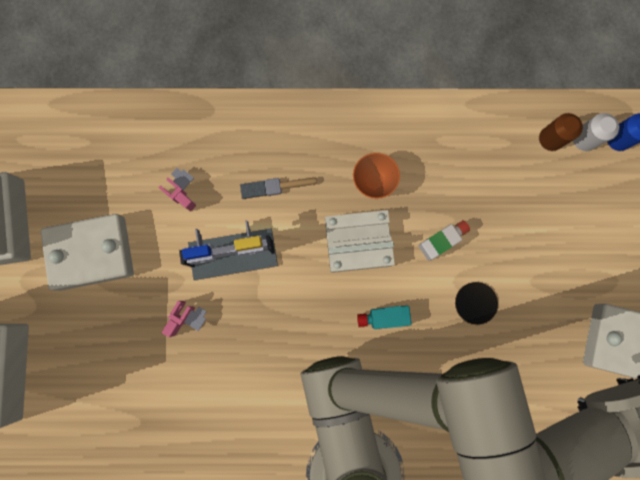

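View pics/scene0.png

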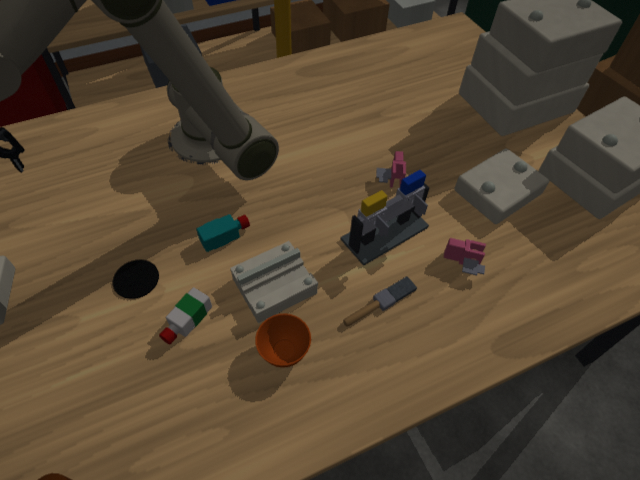

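The top view shows the blue grip at about (196,253), the yellow one at (247,243), the mould at (360,241), the white bottle at (445,240) and the mat at (476,303). The look-alikes are two pink sleds at (180,190) and (180,318), a teal bottle at (390,317), and spare white blocks. The blue-grip sled on the rail and the white bottle with the red cap fit the description, and I'll confirm both in one enlarged crop.

```bash
cat > h.py <<'E'
import numpy as np,cv2
from rig import *
def K(g):
    f=240/np.tan(np.radians(g['vfov'])/2);return np.array([[f,0,g['cx']],[0,f,g['cy']],[0,0,1]])
def grab(n):
    s=observe();g=get_image(n)
    if n=='wrist':
        T=np.eye(4);T[:3,:3]=s['tool_rot'];T[:3,3]=s['position'];T=T@np.array(g['hand_eye']);g['rotation']=T[:3,:3];g['position']=T[:3,3]
    g['rotation']=np.array(g['rotation']);g['position']=np.array(g['position']);return g
def ray(g,uv):
    d=g['rotation']@np.linalg.inv(K(g))@np.r_[uv,1];return g['position'],d/np.linalg.norm(d)
def onz(g,uv,z):
    p,d=ray(g,uv);return p+d*(z-p[2])/d[2]
def tri(*obs):
    A=np.zeros((3,3));b=np.zeros(3)
    for g,uv in obs:
        p,d=ray(g,uv);M=np.eye(3)-np.outer(d,d);A+=M;b+=M@p
    X=np.linalg.solve(A,b)
    r=[np.linalg.norm((np.eye(3)-np.outer(d,d))@(X-p)) for p,d in (ray(g,uv) for g,uv in obs)]
    return X,np.round(np.array(r)*1000,1)
def proj(g,X):
    c=K(g)@(g['rotation'].T@(np.asarray(X)-g['position']));return c[:2]/c[2]
def blobs(img,lo,hi,amin=30):
    m=cv2.inRange(cv2.cvtColor(img,cv2.COLOR_RGB2HSV),lo,hi)
    n,l,st,c=cv2.connectedComponentsWithStats(m)
    return [(c[i],st[i],l==i) for i in range(1,n) if st[i,4]>=amin]
E
python3 - <<'E'
from h import *
t=grab('top');s=grab('scene')
B=((105,120,40),(125,255,255));Y=((22,150,60),(32,255,255));O=((5,200,60),(12,255,255));K0=((0,0,0),(180,255,22));G=((50,120,40),(75,255,255));R=((175,150,50),(180,255,255));R2=((0,180,50),(4,255,255))
for n,c in dict(B=B,Y=Y,O=O,K=K0,G=G,R=R,R2=R2).items():
    for g,nm in((t,'t'),(s,'s')):
        print(nm,n,[(np.round(b[0],1).tolist(),b[1].tolist()) for b in blobs(g['img'],*c)][:8])
a=cv2.resize(t['img'][195:290,170:400],None,fx=3.4,fy=3.1,interpolation=2)[:300]
b=cv2.resize(s['img'][160:320,150:440],None,fx=2.75,fy=1.87,interpolation=2)
w=np.zeros((600,800,3),np.uint8);w[:a.shape[0],:a.shape[1]]=a;w[300:300+b.shape[0],:b.shape[1]]=b[:,:800]
cv2.imwrite('pics/c1.png',w[...,::-1])
E
```

```text
t B [([627.1, 133.7], [608, 114, 32, 36, 694]), ([195.9, 251.7], [181, 245, 30, 15, 317])]
s B [([216.8, 1.4], [206, 0, 28, 5, 84]), ([412.2, 182.1], [400, 170, 26, 25, 394])]
t Y [([247.7, 242.8], [234, 236, 28, 14, 271])]
s Y [([372.8, 201.5], [361, 190, 26, 26, 327])]
t O []
s O [([282.7, 342.1], [256, 314, 55, 52, 1852])]
t K [([472.0, 309.2], [457, 289, 38, 34, 681]), ([582.2, 405.2], [579, 402, 7, 7, 34])]
s K [([73.6, 5.1], [70, 0, 8, 12, 45]), ([128.4, 7.6], [101, 0, 55, 20, 786]), ([452.1, 6.5], [448, 0, 10, 15, 96]), ([482.3, 11.6], [466, 0, 38, 31, 688]), ([620.7, 20.0], [593, 0, 47, 60, 1062]), ([140.9, 20.2], [122, 7, 36, 20, 140]), ([255.5, 19.5], [252, 8, 8, 23, 126]), ([57.2, 78.8], [41, 48, 34, 62, 494])]
t G [([438.2, 244.6], [430, 236, 19, 17, 131])]
s G [([189.2, 304.9], [176, 294, 28, 24, 347])]
t R []
s R []
t R2 [([362.1, 319.8], [358, 314, 9, 12, 96])]
s R2 [([243.4, 220.1], [238, 215, 12, 11, 84]), ([167.6, 334.6], [160, 328, 15, 15, 142])]
```

View pics/c1.png

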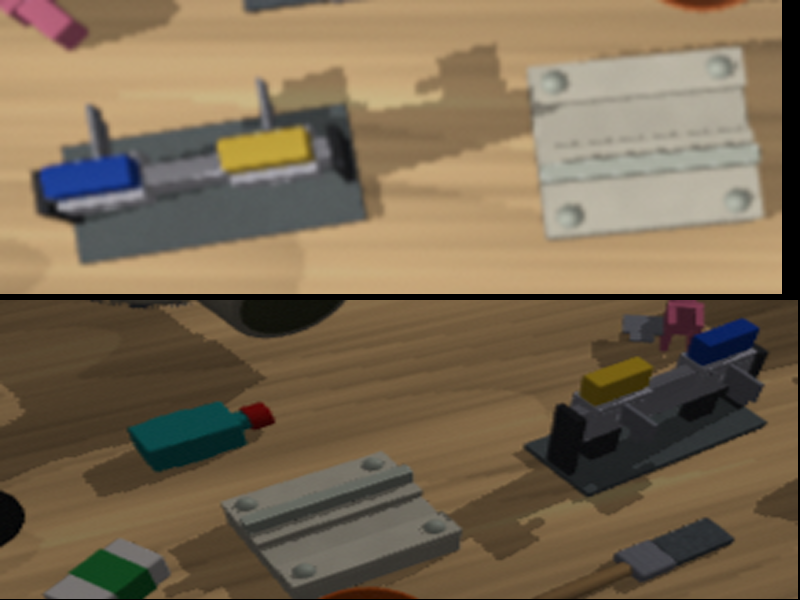

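The crop confirms the blue-grip sled at the rail's far (+y) place, beside the yellow one. Both blades point to world +x, and the mould's ridge lies on the near side with the channel beyond it, so only a small turn is needed. Next come rough positions, then a closer look with the wrist camera.

Run:
```python
from h import *
t=grab('top');s=grab('scene')
P=lambda *a:print(*[np.round(x,4).tolist() if not isinstance(x,str) else x for x in a])
P('blue',*tri((t,(195.9,251.7)),(s,(412.2,182.1))))
P('yel',*tri((t,(247.7,242.8)),(s,(372.8,201.5))))
P('green',*tri((t,(438.2,244.6)),(s,(189.2,304.9))))
P('mat',onz(t,(476.5,303),.006),onz(s,(136,279),.006), tri((t,(476.5,303)),(s,(136,279))))
P('mould',onz(t,(360,240),.05))
P('domes',*[onz(t,(170+u/3.4,195+v/3.1),.055) for u,v in((553,82),(720,67),(738,200),(569,215))])
st=observe();print(st['time_s'])
# shift in tool axes for TCP at target
R=st['tool_rot'];
for tgt in([.45,.25,.40],):
    P('d/0.25',R.T@(np.array(tgt)-st['position'])/.25)
```

```text
blue [0.5382, 0.3745, 0.1619] [1.6, 1.6]
yel [0.5583, 0.2544, 0.168] [1.8, 1.8]
green [0.5691, -0.212, 0.0379] [1.6, 1.6]Traceback (most recent call last):
  File "<stdin>", line 7, in <module>
  File "<stdin>", line 3, in <lambda>
    return _wrapfunc(a, 'round', decimals=decimals, out=out)
    return _wrapit(obj, method, *args, **kwds)
    conv = _array_converter(obj)
ValueError: setting an array element with a sequence. The requested array has an inhomogeneous shape after 1 dimensions. The detected shape was (2,) + inhomogeneous part.
```

```bash
python3 -m inch '{"jaw":[1,1,1,1,1,1,1,1,1,1,1,1,1],"offset":[[-0.5,-0.7,-0.76],[-0.5,-0.7,-0.76],[-0.5,-0.7,-0.76],[-0.5,-0.7,-0.76],[-0.5,-0.7,-0.76],[-0.5,-0.7,-0.76],[-0.5,-0.7,-0.76],[-0.5,-0.7,-0.76],[-0.5,-0.7,-0.76],[-0.5,-0.7,-0.76],[-0.5,-0.7,-0.76],[-0.5,-0.7,-0.76],[-0.5,-0.7,-0.76]],"roll":[-0.5,-0.5,-0.5,-0.5,-0.5,-0.5,-0.5,-0.5,-0.5,-0.5,-0.5,-0.5,-0.5]}' 20
python3 -m inch '{"jaw":[1,1,1,1,1,1,1],"offset":[[0.77,-0.51,0],[0.77,-0.51,0],[0.77,-0.51,0],[0.77,-0.51,0],[0.77,-0.51,0],[0.77,-0.51,0],[0.77,-0.51,0]],"roll":[0,0,0,0,0,0,0]}'
python3 - <<'E'
from h import *
import pickle
g=grab('wrist');g['name']=1;pickle.dump((g,grab('top'),grab('scene')),open('v1.pkl','wb'));cv2.imwrite('pics/w1.png',g['img'][...,::-1])
s=observe();print(s['time_s'],s['position'],s['tool_rot'].round(3).tolist(),s['q'])
E
```

```text
time_s: 1.43
position: [0.3414, -0.3076, 0.4212]
tool_rot: [[0.899, 0.438, -0.0], [0.438, -0.899, 0.0], [0.0, -0.0, -1.0]]
ft_force: [0.0, 0.6, 0.2]
grip_width: 0.0856
time_s: 2.02
position: [0.4599, -0.1052, 0.4213]
tool_rot: [[0.897, 0.443, 0.0], [0.443, -0.897, 0.001], [0.001, -0.001, -1.0]]
ft_force: [-0.6, -0.3, 0.2]
grip_width: 0.0856
2.1667 [ 0.45852255 -0.10882972  0.42122406] [[0.899, 0.438, -0.0], [0.438, -0.899, 0.0], [-0.0, -0.0, -1.0]] [-2.77899672e+01  9.79719048e+00  6.08048845e+01  4.35484651e-05
  1.09422788e+02 -5.37774352e+01]
```

View pics/w1.png

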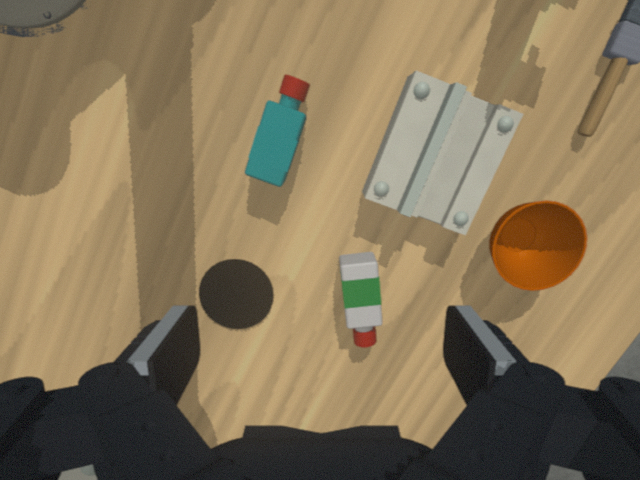

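The wrist view shows the bottle lying at about (360,290) with its red cap at (364,336), the mat at (236,294), the mould with its ridge at (432,150) and four domes, and the bowl at (538,245). Next I measure the bottle, the mat and the dome corners across views.

Run:
```python
from h import *
import pickle
w,t,s=pickle.load(open('v1.pkl','rb'))
P=lambda *a:print(*[x if isinstance(x,str) else np.round(x,4).tolist() for x in a])
def near(g,lo,hi,uv,r=40):
    L=[b for b in blobs(g['img'],lo,hi,15) if np.hypot(*(b[0]-uv))<r]
    return max(L,key=lambda b:b[1][4]) if L else None
RD=((0,150,40),(6,255,255));G=((50,120,30),(75,255,255))
cap=[(g,near(g,*RD,uv)) for g,uv in((w,(364,336)),(t,(462,228)),(s,(167,334)))]
gr=[(g,near(g,*G,uv)) for g,uv in((w,(362,292)),(t,(438,244)),(s,(189,305)))]
for nm,L in(('cap',cap),('green',gr)):
    L=[(g,b[0]) for g,b in L if b is not None];P(nm,[x[1] for x in L]);X,r=tri(*L);P(X,r)
    for g,u in L: P('  onz',onz(g,u,.05 if nm=='green' else .035))
# body top face: white/green corners from wrist
c=[onz(w,u,.05) for u in((340.5,256),(376,252.5),(383,325),(349,330))];P('corners',*c);P('len',[np.linalg.norm(c[i]-c[(i+1)%4]) for i in range(4)])
f=(c[0]+c[1])/2;e=(c[2]+c[3])/2;P('foot',f,'shoulder',e,'dir',(e-f)/np.linalg.norm(e-f))
# mat
m=[]
for g,uv in((w,(236,294)),(t,(476,303)),(s,(136,279))):
    k=(g['img'].max(2)<60).astype(np.uint8);n,l,st,ce=cv2.connectedComponentsWithStats(k);i=l[int(uv[1]),int(uv[0])]
    cn=max(cv2.findContours((l==i).astype(np.uint8),0,2)[0],key=len);E=cv2.fitEllipse(cn)
    P('mat',st[i],E[0],E[1],onz(g,E[0],.006));m.append((g,E[0]))
P('mat tri',*tri(*m)); P('w,t',*tri(*m[:2]))
```

```text
cap [[364.7018, 338.5404], [463.6889, 226.6667], [167.7288, 335.3503]]
[0.6179, -0.2787, 0.0326] [2.4, 1.9, 1.8]
  onz [0.6181, -0.2802, 0.035]
  onz [0.6158, -0.2772, 0.035]
  onz [0.6206, -0.2772, 0.035]
green [[361.8822, 292.5411], [191.9877, 307.7695]]
[0.5798, -0.2129, 0.0433] [3.5, 3.5]
  onz [0.577, -0.2141, 0.05]
  onz [0.5854, -0.2095, 0.05]
corners [0.5275, -0.1807, 0.05] [0.5672, -0.1558, 0.05] [0.6257, -0.2439, 0.05] [0.5871, -0.2715, 0.05]
len [0.0468, 0.1058, 0.0475, 0.1086]
foot [0.5474, -0.1682, 0.05] shoulder [0.6064, -0.2577, 0.05] dir [0.5508, -0.8346, 0.0]
mat [200, 261, 58, 67, 2148] [226.9566, 295.1475] [50.3601, 65.438] [0.4137, -0.3199, 0.006]
mat [0, 0, 640, 480, 304504] [320.9641, 217.8297] [448.0064, 1450.9944] [0.6429, 0.0864, 0.006]
mat [112, 260, 47, 39, 1408] [135.1062, 278.8909] [36.3222, 47.2571] [0.4264, -0.3143, 0.006]
mat tri [0.5451, -0.1184, 0.3006] [131.6, 213.3, 181.3]
w,t [0.471, 0.1051, 0.8958] [32.9, 32.9]
```

```bash
python3 -m inch '{"jaw":[0.8,0.8,0.8,0.8,0.8,0.8,0.8,0.8,0.8,0.8,0.8,0.8],"offset":[[0.272,0.89,1.0],[0.272,0.89,1.0],[0.272,0.89,1.0],[0.272,0.89,1.0],[0.272,0.89,1.0],[0.272,0.89,1.0],[0.272,0.89,1.0],[0.272,0.89,1.0],[0.272,0.89,1.0],[0.272,0.89,1.0],[0.272,0.89,1.0],[0.272,0.89,1.0]],"roll":[-0.037,-0.037,-0.037,-0.037,-0.037,-0.037,-0.037,-0.037,-0.037,-0.037,-0.037,-0.037]}' 20
python3 - <<'E'
from h import *
import pickle
P=lambda *a:print(*[x if isinstance(x,str) else np.round(x,4).tolist() for x in a])
w,t,s=pickle.load(open('v1.pkl','rb'))
m=[]
for g,uv in((w,(236,294)),(t,(476,303)),(s,(136,279))):
    roi=np.zeros((480,640),np.uint8);cv2.circle(roi,uv,48,1,-1)
    k=((g['img'][...,0].astype(int)-g['img'][...,2]<14)&(g['img'].max(2)<80)&(roi>0)).astype(np.uint8)
    n,l,st,ce=cv2.connectedComponentsWithStats(k);i=l[uv[1],uv[0]]
    cn=max(cv2.findContours((l==i).astype(np.uint8),0,1)[0],key=len);E=cv2.fitEllipse(cv2.convexHull(cn))
    P('mat',st[i],E[0],E[1],onz(g,E[0],.006));m.append((g,E[0]))
P(*tri(*m))
d=(onz(w,(340.5,270),.05)-onz(w,(346,310),.05));P(d/np.linalg.norm(d))
g=grab('wrist');cv2.imwrite('pics/w2.png',g['img'][...,::-1])
b=max(blobs(g['img'],(0,150,40),(6,255,255)),key=lambda b:b[1][4]);P(b[0],b[1],onz(g,b[0],.04))
b=max(blobs(g['img'],(50,120,30),(75,255,255)),key=lambda b:b[1][4]);P(b[0],b[1],onz(g,b[0],.05))
r=cv2.minAreaRect(np.argwhere(b[2])[:,::-1].astype(np.float32));bx=cv2.boxPoints(r);P(bx);P(*[onz(g,u,.05)[:2] for u in bx])
s=observe();P(s['position'],s['tool_rot'])
E
```

```text
time_s: 3.17
position: [0.6168, -0.2791, 0.1736]
tool_rot: [[0.842, 0.539, 0.002], [0.539, -0.842, -0.002], [0.001, 0.003, -1.0]]
ft_force: [-0.6, 0.5, 0.2]
grip_width: 0.0684
mat [231, 284, 11, 14, 35] [236.3121, 290.2356] [6.2112, 16.1038] [0.423, -0.3067, 0.006]Traceback (most recent call last):
  File "<stdin>", line 10, in <module>
cv2.error: OpenCV(4.12.0) /io/opencv/modules/imgproc/src/shapedescr.cpp:361: error: (-201:Incorrect size of input array) There should be at least 5 points to fit the ellipse in function 'fitEllipseNoDirect'
```

Run:
```python
from h import *
import pickle
P=lambda *a:print(*[x if isinstance(x,str) else np.round(x,4).tolist() for x in a])
w,t,s=pickle.load(open('v1.pkl','rb'))
for g,uv in((w,(236,294)),(t,(476,303)),(s,(136,279))): P(g['img'][uv[1],uv[0]],onz(g,uv,.006))
g=grab('wrist');cv2.imwrite('pics/w2.png',g['img'][...,::-1])
for b in blobs(g['img'],(0,150,40),(6,255,255),100): P(b[0],b[1],onz(g,b[0],.04))
b=max(blobs(g['img'],(50,120,30),(75,255,255)),key=lambda b:b[1][4]);P(b[0],b[1],onz(g,b[0],.05))
r=cv2.minAreaRect(np.argwhere(b[2])[:,::-1].astype(np.float32));bx=cv2.boxPoints(r);P(bx);P(*[onz(g,u,.05)[:2] for u in bx])
X=proj(w,[0.6,-.24,.05]);
s=observe();P(s['position'],s['tool_rot'])
```

```text
[51, 50, 43] [0.4249, -0.3124, 0.006]
[137, 130, 114] [0.4227, -0.3103, 0.006]
[10, 9, 9] [0.4276, -0.3124, 0.006]
[319.8766, 224.6415] [298, 209, 45, 33, 1297] [0.6168, -0.2781, 0.04]
[319.9218, 108.3785] [280, 76, 81, 66, 5202] [0.5755, -0.2136, 0.05]
[[280.0, 76.0], [360.0, 76.0], [360.0, 141.0], [280.0, 141.0]]
[0.545, -0.2109] [0.5859, -0.1846] [0.6075, -0.2164] [0.5649, -0.2438]
[0.6169, -0.2789, 0.1738] [[0.842, 0.5395, 0.0026], [0.5395, -0.842, -0.0018], [0.0012, 0.003, -1.0]]
```

View pics/w2.png

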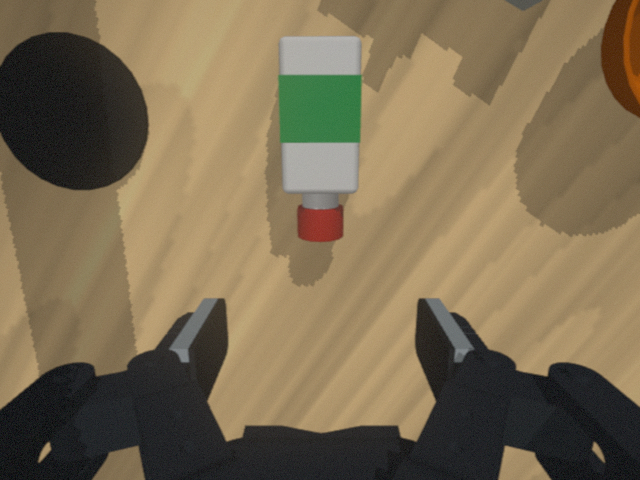

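The jaws are aligned with the bottle and centred on the cap (320,225). The wrist and top rays agree on the mat at about (0.425,-0.312). Now I descend and pinch the cap.

```bash
python3 -m inch '{"jaw":[0.8,0.8,0.8,0.8,0.8,0.8,0.8,0.8,0,0,0,0,0,0],"offset":[[0,0,0.16],[0,0,0.32],[0,0,0.46],[0,0,0.56],[0,0,0.62],[0,0,0.65],[0,0,0.66],[0,0,0.66],[0,0,0.66],[0,0,0.66],[0,0,0.66],[0,0,0.66],[0,0,0.66],[0,0,0.66]],"roll":[0,0,0,0,0,0,0,0,0,0,0,0,0,0]}' 20
```

```text
time_s: 4.38
position: [0.6179, -0.2796, 0.01]
tool_rot: [[0.842, 0.539, 0.004], [0.54, -0.842, -0.003], [0.002, 0.005, -1.0]]
ft_force: [0.2, -0.2, 5.6]
grip_width: 0.0332
```

```bash
python3 -m inch '{"jaw":[0,0,0,0,0,0,0,0,0,0,0,0,0,0,0,0,0,0,0,0],"offset":[[0,-0.010,-0.038],[0,-0.024,-0.077],[0,-0.042,-0.115],[0,-0.063,-0.152],[0,-0.087,-0.187],[0,-0.114,-0.22],[0,-0.143,-0.25],[0,-0.175,-0.278],[0,-0.21,-0.302],[0,-0.246,-0.324],[0,-0.284,-0.342],[0,-0.324,-0.357],[0,-0.364,-0.368],[0,-0.406,-0.376],[0,-0.448,-0.38],[0,-0.49,-0.38],[0,-0.532,-0.377],[0,-0.574,-0.370],[0,-0.574,-0.370],[0,-0.574,-0.370]],"roll":[0,0,0,0,0,0,0,0,0,0,0,0,0,0,0,0,0,0,0,0]}' 20
python3 - <<'E'
from h import *
g=grab('scene');t=grab('top');a=cv2.resize(g['img'][220:380,80:300],None,fx=2.6,fy=2.6)[:, :572]
cv2.imwrite('pics/s3.png',a[...,::-1])
E
```

```text
time_s: 6.05
position: [0.5399, -0.1581, 0.1017]
tool_rot: [[0.842, 0.54, 0.004], [0.54, -0.842, -0.003], [0.002, 0.005, -1.0]]
ft_force: [-0.2, -0.4, -1.5]
grip_width: 0.0332
```

View pics/s3.png

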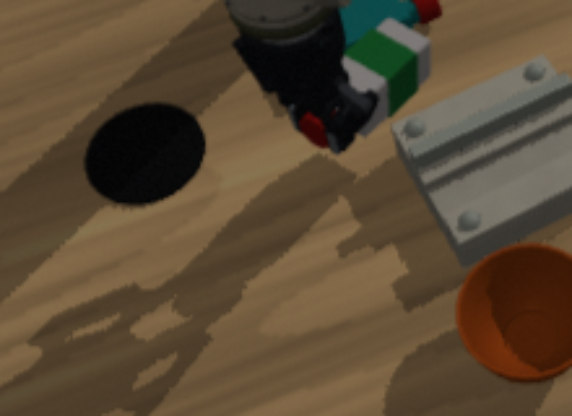

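The bottle is still rigid in the pads: it was lifted level instead of pivoting. I'll carry it over to the mat, clear of the mould, and then loosen the jaws in small steps so it swings down under gravity.

```bash
python3 -m inch '{"jaw":[0,0,0,0,0,0,0,0,0],"offset":[[-0.05,0.02,-0.13],[-0.2,0.07,-0.15],[-0.35,0.13,-0.15],[-0.5,0.19,-0.15],[-0.62,0.23,-0.15],[-0.7,0.26,-0.15],[-0.72,0.27,-0.15],[-0.72,0.27,-0.15],[-0.72,0.27,-0.15]],"roll":[0,0,0,0,0,0,0,0,0]}' 20
python3 -c "
from h import *
s=observe();print(s['wrist_torque'],s['ft_force'],s['grip_width'])"
python3 -m inch '{"jaw":[0.375,0.378,0.381,0.384],"offset":[[0,0,0],[0,0,0],[0,0,0],[0,0,0]],"roll":[0,0,0,0]}' 20
python3 - <<'E'
from h import *
s=observe();print(s['wrist_torque'],s['ft_force'],s['grip_width'])
g=grab('scene');b=[x for x in blobs(g['img'],(50,120,30),(75,255,255))];print([(x[0].round(),x[1].tolist()) for x in b])
E
```

```text
time_s: 6.9
position: [0.4254, -0.3125, 0.1392]
tool_rot: [[0.842, 0.539, 0.005], [0.539, -0.842, -0.003], [0.003, 0.006, -1.0]]
ft_force: [0.5, 0.5, -2.6]
grip_width: 0.0335
[-0.13702328 -0.13083449 -0.02593553] [ 0.497994    0.54936377 -2.60834439] 0.033515881999873216
time_s: 7.23
position: [0.4259, -0.312, 0.1392]
tool_rot: [[0.842, 0.54, 0.005], [0.54, -0.842, -0.003], [0.003, 0.006, -1.0]]
ft_force: [-0.7, -0.7, -2.2]
grip_width: 0.0334
[-0.10808888 -0.06829196  0.03812668] [-0.67073684 -0.74718953 -2.15122072] 0.033420038663916254
[(array([149., 230.]), [132, 217, 28, 32, 397])]
```

```bash
C='from h import *
s=observe();g=grab("scene");b=[x for x in blobs(g["img"],(50,120,30),(75,255,255))];print(s["wrist_torque"].round(3),s["ft_force"].round(2),s["grip_width"],[(x[0].round(),x[1].tolist()) for x in b])'
python3 -m inch '{"jaw":[0.386,0.387,0.388],"offset":[[0,0,0],[0,0,0],[0,0,0]],"roll":[0,0,0]}' 20 >/dev/null; python3 -c "$C"
python3 -m inch '{"jaw":[0.389,0.39],"offset":[[0,0,0],[0,0,0]],"roll":[0,0]}' 20 >/dev/null; python3 -c "$C"
python3 -m inch '{"jaw":[0.391,0.392],"offset":[[0,0,0],[0,0,0]],"roll":[0,0]}' 20 >/dev/null; python3 -c "$C"
```

```text
[-0.162 -0.064 -0.014] [ 0.74  0.06 -3.04] 0.033156005051581484 [(array([149., 230.]), [132, 217, 28, 32, 402])]
[-0.119 -0.034  0.036] [ 1.03 -0.85 -2.87] 0.033152052038680296 [(array([149., 230.]), [132, 217, 28, 32, 401])]
[-0.014  0.006 -0.021] [ 0.19 -0.32 -1.75] 0.033679948415476016 [(array([149., 236.]), [133, 223, 27, 30, 346])]
```

```bash
C='from h import *
s=observe();g=grab("scene");b=[x for x in blobs(g["img"],(50,120,30),(75,255,255))];print(s["wrist_torque"].round(3),s["ft_force"].round(2),s["grip_width"],[(x[0].round(),x[1].tolist()) for x in b]);cv2.imwrite("pics/s4.png",cv2.resize(g["img"][170:330,60:240],None,fx=3,fy=3)[...,::-1])'
python3 -m inch '{"jaw":[0.392,0.392,0.392],"offset":[[0,0,0],[0,0,0],[0,0,0]],"roll":[0,0,0]}' 20 >/dev/null; python3 -c "$C"
python3 -m inch '{"jaw":[0.392,0.392,0.392],"offset":[[0,0,0],[0,0,0],[0,0,0]],"roll":[0,0,0]}' 20 >/dev/null; python3 -c "$C"
```

```text
[ 0.022  0.047 -0.046] [ 1.09  0.83 -2.42] 0.033578017695040666 [(array([143., 259.]), [132, 248, 21, 22, 202])]
[-0.009 -0.017 -0.001] [-0.15  0.91 -2.71] 0.03362986692782186 [(array([143., 259.]), [133, 248, 20, 22, 201])]
```

View pics/s4.png

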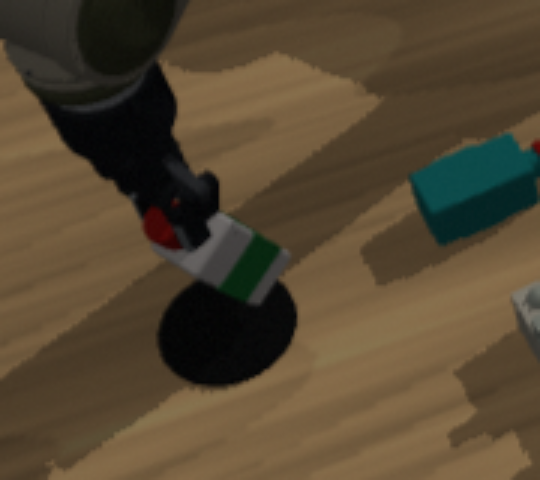

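```bash
C='from h import *
s=observe();g=grab("scene");b=[x for x in blobs(g["img"],(50,120,30),(75,255,255))];print(s["wrist_torque"].round(3),s["ft_force"].round(2),s["grip_width"],[(x[0].round(),x[1].tolist()) for x in b])
w=grab("wrist");cv2.imwrite("pics/s5.png",np.hstack([cv2.resize(g["img"][200:310,80:200],None,fx=3,fy=3),cv2.resize(w["img"],(440,330))])[...,::-1])'
python3 -m inch '{"jaw":[0.3925,0.393,0.393,0.393],"offset":[[0,0,0],[0,0,0.02],[0,0,0.04],[0,0,0.06]],"roll":[0,0,0,0]}' 20; python3 -c "$C"
```

```text
time_s: 8.95
position: [0.4256, -0.312, 0.1235]
tool_rot: [[0.842, 0.54, 0.005], [0.54, -0.842, -0.003], [0.003, 0.005, -1.0]]
ft_force: [0.8, 0.0, -2.1]
grip_width: 0.0333
[-0.035  0.008 -0.015] [ 0.79  0.04 -2.07] 0.03325504437749279 [(array([145., 263.]), [136, 252, 19, 22, 197])]
```

View pics/s5.png

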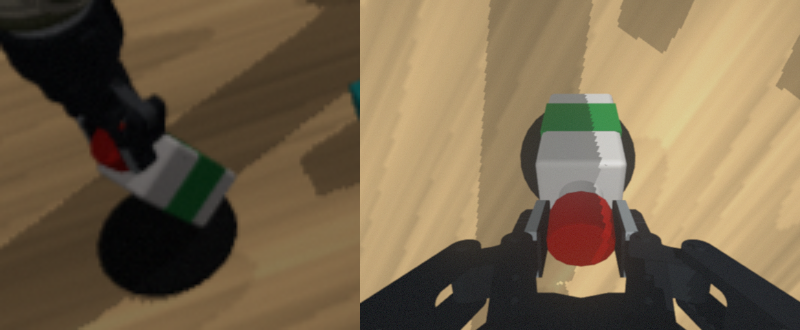

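```bash
cat > tilt.py <<'E'
from h import *
from scipy.optimize import brentq
# white/green boundary-free: foot upper edge row found as first bright row in bottle's column
g=grab('wrist');s=observe();I=g['img'].astype(int)
col=I[:,312:328].mean(1);green=(col[:,1]-col[:,0]>25)
rows=np.where(green)[0];u=rows[0];print('green rows',rows[0],rows[-1])
R=s['tool_rot'];C=s['position']-R[:,2]*.0187;h=-R[:,1]
def pt(a,along,side):
    d=h*np.cos(a)-np.array([0,0,1])*np.sin(a);n=h*np.sin(a)+np.array([0,0,1])*np.cos(a)
    return C+d*along+n*side
a=np.radians(np.arange(0,106,15))
for al in a: print(round(np.degrees(al)),[proj(g,pt(al,L,25))[1].round(0) for L in(118.5e-3,23.5e-3)],'foot low z',pt(al,.1185,-.025)[2].round(4))
print(C)
cv2.imwrite('pics/t.png',I[...,::-1].astype(np.uint8))
E
python3 tilt.py
```

```text
green rows 151 190
0 [np.float64(124.0), np.float64(123.0)] foot low z 0.1168
15 [np.float64(236.0), np.float64(234.0)] foot low z 0.087
30 [np.float64(346.0), np.float64(345.0)] foot low z 0.061
45 [np.float64(474.0), np.float64(472.0)] foot low z 0.0406
60 [np.float64(648.0), np.float64(644.0)] foot low z 0.027
75 [np.float64(948.0), np.float64(941.0)] foot low z 0.0213
90 [np.float64(1763.0), np.float64(1740.0)] foot low z 0.0239
105 [np.float64(264290.0), np.float64(77002.0)] foot low z 0.0345
[ 0.42550682 -0.31182899  0.14228984]
```

```bash
sed -i 's/pt(al,L,25)/pt(al,L,.025)/' tilt.py; python3 tilt.py
```

```text
green rows 151 190
0 [np.float64(-135.0), np.float64(301.0)] foot low z 0.1171
15 [np.float64(-76.0), np.float64(272.0)] foot low z 0.0873
30 [np.float64(-15.0), np.float64(250.0)] foot low z 0.0613
45 [np.float64(43.0), np.float64(237.0)] foot low z 0.0409
60 [np.float64(97.0), np.float64(233.0)] foot low z 0.0274
75 [np.float64(149.0), np.float64(235.0)] foot low z 0.0217
90 [np.float64(199.0), np.float64(244.0)] foot low z 0.0243
105 [np.float64(248.0), np.float64(257.0)] foot low z 0.0349
[ 0.42562078 -0.31198226  0.14266335]
```

The wrist view puts the bottle at about 72° with its foot down, 18° short of upright, with the foot edge about 16 mm above the mat. I'll shift 38 mm back, touch the foot edge to the mat, and drag forward so it stands up at the centre.

```bash
python3 -m inch '{"jaw":[0.392,0.392,0.392,0.392,0.392,0.392,0.392,0.392,0.392,0.392,0.392,0.392,0.392,0.392,0.392,0.392],"offset":[[0,0.05,0],[0,0.11,0],[0,0.15,0.01],[0,0.152,0.035],[0,0.152,0.055],[0,0.152,0.066],[0,0.152,0.07],[0,0.135,0.069],[0,0.117,0.068],[0,0.1,0.067],[0,0.082,0.067],[0,0.065,0.068],[0,0.047,0.069],[0,0.03,0.071],[0,0.013,0.074],[0,0,0.076]],"roll":[0,0,0,0,0,0,0,0,0,0,0,0,0,0,0,0]}' 20; sed -i 's/:rows=/;rows=/' tilt.py; python3 tilt.py | head -1
python3 - <<'E'
from h import *
g=grab("scene");t=grab("top");w=grab("wrist");print(observe()['ft_force'])
cv2.imwrite("pics/s6.png",np.hstack([cv2.resize(g["img"][200:310,80:200],None,fx=3,fy=3),cv2.resize(w["img"],(440,330))])[...,::-1])
E
```

```text
time_s: 10.48
position: [0.4254, -0.3114, 0.1046]
tool_rot: [[0.842, 0.54, 0.004], [0.54, -0.842, -0.002], [0.003, 0.004, -1.0]]
ft_force: [2.6, -0.3, 5.1]
grip_width: 0.0341
green rows 217 236
[-0.08379065  0.79418411  1.3801517 ]
```

View pics/s6.png

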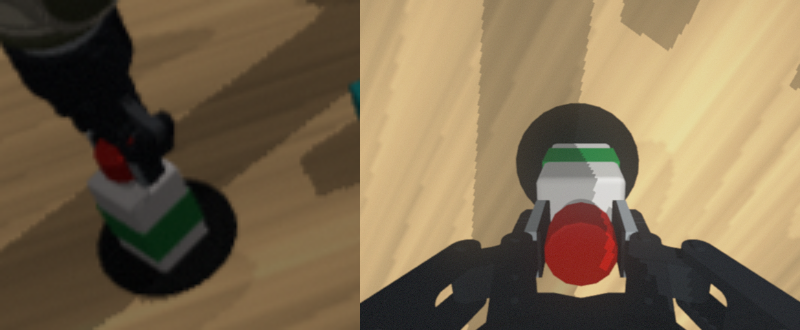

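The bottle stands upright on the mat. Now I release it, retreat upward, and head for the rail.

```bash
python3 -m inch '{"jaw":[0.42,0.5,0.6,0.7,0.7,0.7,0.7,0.7,0.7,0.7,0.7,0.7,0.7],"offset":[[0,0,0],[0,0,0],[0,0,0],[0,0,0],[0,0,-0.05],[0,0,-0.15],[0,0,-0.3],[0.1,-0.15,-0.45],[0.25,-0.35,-0.6],[0.4,-0.5,-0.75],[0.5,-0.7,-0.9],[0.6,-0.9,-1.0],[0.6,-0.95,-1.0]],"roll":[0,0,0,0,0,0,0,0.03,0.06,0.09,0.128,0.128,0.128]}' 20
```

```text
time_s: 11.77
position: [0.4291, -0.1018, 0.3172]
tool_rot: [[0.986, 0.166, 0.005], [0.166, -0.986, -0.002], [0.005, 0.003, -1.0]]
ft_force: [0.4, 1.4, 0.5]
grip_width: 0.0597
```

```bash
python3 - <<'E'
from h import *
import pickle
w=grab('wrist');pickle.dump((w,grab('top'),grab('scene')),open('v2.pkl','wb'))
E
python3 -m inch '{"jaw":[0.7,0.7,0.7,0.7,0.7,0.7],"offset":[[0.27,-0.77,-0.17],[0.27,-0.77,-0.17],[0.27,-0.77,-0.17],[0.27,-0.77,-0.17],[0.27,-0.77,-0.17],[0.27,-0.77,-0.17]],"roll":[0,0,0,0,0,0]}'
python3 -m inch '{"jaw":[0.7,0.7,0.7,0.7,0.7,0.7,0.7],"offset":[[0.27,-0.77,-0.17],[0.27,-0.77,-0.17],[0.27,-0.77,-0.17],[0.27,-0.77,-0.17],[0.27,-0.77,-0.17],[0.27,-0.77,-0.17],[0.27,-0.77,-0.17]],"roll":[0,0,0,0,0,0,0]}'
python3 - <<'E'
from h import *
import pickle
w=grab('wrist');t=grab('top');s=grab('scene');pickle.dump((w,t,s),open('v3.pkl','wb'))
v=pickle.load(open('v2.pkl','rb'))[0]
cv2.imwrite('pics/w3.png',np.vstack([w['img'][0:300],v['img'][0:300]])[...,::-1])
for g in(w,v):
    print([(b[0].round(1).tolist(),b[1].tolist()) for b in blobs(g['img'],(105,120,40),(125,255,255),200)],[(b[0].round(1).tolist(),b[1].tolist()) for b in blobs(g['img'],(22,150,60),(32,255,255),200)])
E
```

```text
time_s: 12.42
position: [0.4635, 0.1042, 0.3599]
tool_rot: [[0.984, 0.176, 0.008], [0.176, -0.984, -0.002], [0.008, 0.003, -1.0]]
ft_force: [0.1, 0.1, -0.3]
grip_width: 0.0599
time_s: 13.0
position: [0.4968, 0.3067, 0.4004]
tool_rot: [[0.984, 0.177, 0.006], [0.177, -0.984, -0.003], [0.006, 0.004, -1.0]]
ft_force: [0.8, -0.6, -0.3]
grip_width: 0.0598
[([379.0, 135.7], [363, 101, 33, 71, 2118])] [([373.1, 263.8], [359, 230, 30, 69, 1815])]
[] []
```

View pics/w3.png

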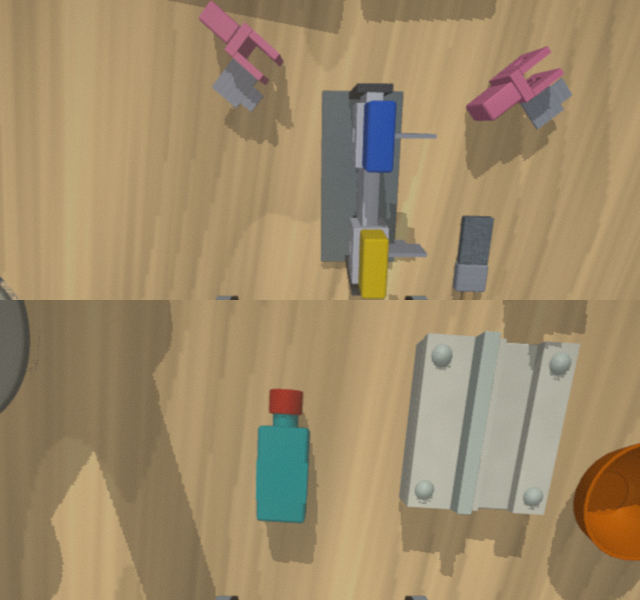

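The upper half (rail view) shows blue at (379,136) and yellow at (373,264), with the pink look-alikes clear of both. The lower half (mould view) shows the domes at about (442,55), (560,63), (424,190) and (533,197), with the ridge at 470–495 and the channel to its right. Next I measure the grip and the mould.

```bash
cat > mould.py <<'E'
from h import *
import pickle
P=lambda *a:print(*[x if isinstance(x,str) else np.round(x,4).tolist() for x in a])
def dome(g,uv,r=(5,16),w=22):
    x,y=map(int,uv);c=cv2.cvtColor(g['img'],cv2.COLOR_RGB2GRAY)[max(y-w,0):y+w,x-w:x+w]
    c=cv2.resize(c,None,fx=4,fy=4,interpolation=cv2.INTER_CUBIC)
    H=cv2.HoughCircles(cv2.GaussianBlur(c,(0,0),2),cv2.HOUGH_GRADIENT,1.5,40,param1=60,param2=12,minRadius=r[0]*4,maxRadius=r[1]*4)
    if H is None:return None
    H=H[0];k=H[np.argmin(np.hypot(H[:,0]-w*4,H[:,1]-min(y,w)*4))]
    return np.array([x-w+k[0]/4,max(y-w,0)+k[1]/4])
def fit(L):  # L: local pts (4,2) order, world xy
    loc=np.array([[-.055,.062],[.055,.062],[-.055,-.062],[.055,-.062]]);W=np.array(L)[:,:2]
    A=loc-loc.mean(0);B=W-W.mean(0);U,S,V=np.linalg.svd(A.T@B);R=V.T@np.diag([1,np.linalg.det(V.T@U.T)])@U.T
    e=W-W.mean(0)-A@R.T
    return W.mean(0),np.degrees(np.arctan2(R[1,0],R[0,0])),np.abs(e).max()*1000
E
python3 - <<'E'
from mould import *
w1=pickle.load(open('v1.pkl','rb'))[0];w2,t2,s2=pickle.load(open('v2.pkl','rb'));w3,t,s=pickle.load(open('v3.pkl','rb'))
D1=[(422,90),(505,123),(381,189),(460,218)];D2=[(442,55),(560,63),(424,190),(533,197)]
# choose the dome correspondence: v2 order (-x,+y),(+x,+y),(-x,-y),(+x,-y)
d1=[dome(w1,u) for u in D1];d2=[dome(w2,u) for u in D2];P('d1',*[d for d in d1 if d is not None]);P('d2',*[d for d in d2 if d is not None])
d1=[a if a is not None else np.array(b,float) for a,b in zip(d1,D1)];d2=[a if a is not None else np.array(b,float) for a,b in zip(d2,D2)]
for a,b in zip(d1,d2): P('tri',*tri((w1,a),(w2,b)))
for nm,g,d in(('w1',w1,d1),('w2',w2,d2)): print(nm,fit([onz(g,u,.052) for u in d]))
# blue grip
def rect(g,lo,hi):
    b=max(blobs(g['img'],lo,hi,200),key=lambda b:b[1][4]);r=cv2.minAreaRect(np.argwhere(b[2])[:,::-1].astype(np.float32));return b,cv2.boxPoints(r),r
b,bx,r=rect(w3,(105,120,40),(125,255,255));P(bx,r[1],[r[2]])
o=bx[np.argsort(bx[:,0])];L=o[:2];Rr=o[2:]
l=[onz(w3,u,.142) for u in L];q=[onz(w3,u,.182) for u in Rr];P('left',*l,'right',*q)
c=(sum(l)+sum(q))/4;P('grip c',c); d=(q[0]-q[1]);d/=np.linalg.norm(d);P('len',np.linalg.norm(q[0]-q[1]),'dir',d*np.sign(d[1]))
n=np.array([d[1],-d[0]])*np.sign(d[1]);P('width',[n@((sum(q)-sum(l))[:2])/2])
for u in bx: P(u,w3['img'][int(u[1]),int(u[0])])
tb=[x for x in blobs(t['img'],(105,120,40),(125,255,255),200)];sb=[x for x in blobs(s['img'],(105,120,40),(125,255,255),200)]
P([x[0] for x in tb],[x[0] for x in sb])
st=observe();P(st['position'],st['tool_rot'])
E
```

```text
d1 [418.5625, 88.0625] [504.5625, 123.6875] [380.5625, 188.9375] [455.4375, 219.0625]
d2 [441.5625, 56.0625] [559.5625, 66.3125] [425.4375, 190.6875] [537.0625, 198.0625]
tri [0.5079, 0.0361, 0.0981] [0.9, 0.9]
tri [0.6251, 0.0531, 0.0604] [1.1, 1.1]
tri [0.5284, -0.0777, 0.0717] [0.3, 0.3]
tri [0.613, -0.0655, 0.1119] [2.3, 2.3]
w1 (array([ 0.57802981, -0.01234516]), np.float64(5.426912778763114), np.float64(2.9763080263855852))
w2 (array([ 0.58248981, -0.01257478]), np.float64(6.540383917434863), np.float64(2.740514682537054))
[[362.56781005859375, 170.8302001953125], [364.777587890625, 100.11810302734375], [395.55999755859375, 101.08000183105469], [393.3503112792969, 171.79220581054688]] [30.7975, 70.7467] [1.7899]
left [0.535, 0.3384, 0.142] [0.5237, 0.4025, 0.142] right [0.5567, 0.346, 0.182] [0.5453, 0.4036, 0.182]
grip c [0.5402, 0.3726, 0.162]
len 0.0587 dir [-0.1942, 0.981, -0.0]
width [0.0221]
[362.56781005859375, 170.8302001953125] [95, 96, 100]
[364.777587890625, 100.11810302734375] [97, 96, 99]
[395.55999755859375, 101.08000183105469] [81, 94, 115]
[393.3503112792969, 171.79220581054688] [95, 101, 103]
[[627.1225, 133.6527]] [[412.2817, 182.0457]]
[0.4963, 0.3041, 0.4015] [[0.9848, 0.1737, 0.0072], [0.1737, -0.9848, -0.0029], [0.0065, 0.0041, -1.0]]
```

```bash
python3 -m inch '{"jaw":[0.7,0.7,0.7,0.7,0.7,0.7,0.7,0.7,0.7],"offset":[[0.22,-0.24,0.1],[0.22,-0.24,0.25],[0.22,-0.24,0.4],[0.22,-0.24,0.55],[0.22,-0.24,0.68],[0.22,-0.24,0.75],[0.22,-0.24,0.78],[0.22,-0.24,0.78],[0.22,-0.24,0.78]],"roll":[-0.008,-0.008,-0.008,-0.008,-0.008,-0.008,-0.008,-0.008,-0.008]}' 60
python3 - <<'E'
from h import *
g=grab('wrist')
b=max(blobs(g['img'],(105,120,40),(125,255,255),200),key=lambda b:b[1][4]);m=b[2]
print(b[0],b[1])
bx=cv2.boxPoints(cv2.minAreaRect(np.argwhere(m)[:,::-1].astype(np.float32)));print(bx.round(1).tolist())
for u in bx: print(onz(g,u,.182).round(4))
s=observe();R=s['tool_rot'];print('tool frame',[(R.T@(onz(g,u,.182)-s['position'])).round(4).tolist() for u in bx])
# edge position per row on top face
for r in range(b[1][1]+8,b[1][1]+b[1][3]-5,15):
    c=np.where(m[r])[0];print(r,c[0],c[-1],[((R.T@(onz(g,(x,r),.182)-s['position']))[0]*1000).round(1) for x in(c[0],c[-1]+1)])
E
```

```text
time_s: 13.9
position: [0.5423, 0.3714, 0.2085]
tool_rot: [[0.98, 0.197, 0.009], [0.197, -0.98, -0.002], [0.009, 0.004, -1.0]]
ft_force: [-0.8, -0.8, 0.8]
grip_width: 0.0598
[311.64312526 269.73543723] [ 285  200   55  141 7193]
[[284.6000061035156, 339.5], [286.20001220703125, 199.6999969482422], [339.5, 200.3000030517578], [337.8999938964844, 340.1000061035156]]
[0.5327 0.3417 0.182 ]
[0.522  0.4062 0.182 ]
[0.5439 0.4104 0.182 ]
[0.5569 0.3462 0.182 ]
tool frame [[-0.0158, 0.0274, 0.0271], [-0.0135, -0.0379, 0.0269], [0.0088, -0.0376, 0.0271], [0.0089, 0.0279, 0.0273]]
208 290 336 [np.float64(-12.0), np.float64(7.8)]
223 286 339 [np.float64(-13.8), np.float64(9.1)]
238 286 339 [np.float64(-14.0), np.float64(9.2)]
253 286 338 [np.float64(-14.1), np.float64(8.9)]
268 286 338 [np.float64(-14.3), np.float64(9.0)]
283 286 337 [np.float64(-14.5), np.float64(8.6)]
298 286 336 [np.float64(-14.6), np.float64(8.2)]
313 285 336 [np.float64(-15.3), np.float64(8.3)]
328 285 335 [np.float64(-15.4), np.float64(7.9)]
```

In the tool frame the grip sits at x ≈ -2.7 mm and y ≈ -2.4 mm, with about 1.7° of turn. I correct for that, descend, and pinch.

```bash
python3 -m inch '{"jaw":[0.7,0.7,0.7,0.7,0.7,0.7,0.7,0.7,0,0,0,0,0,0,0],"offset":[[-0.011,-0.01,0.02],[-0.011,-0.01,0.08],[-0.011,-0.01,0.14],[-0.011,-0.01,0.19],[-0.011,-0.01,0.23],[-0.011,-0.01,0.25],[-0.011,-0.01,0.25],[-0.011,-0.01,0.25],[-0.011,-0.01,0.25],[-0.011,-0.01,0.25],[-0.011,-0.01,0.25],[-0.011,-0.01,0.25],[-0.011,-0.01,0.25],[-0.011,-0.01,0.25],[-0.011,-0.01,0.25]],"roll":[0.009,0.009,0.009,0.009,0.009,0.009,0.009,0.009,0.009,0.009,0.009,0.009,0.009,0.009,0.009]}' 60
python3 -c "
from rig import *;s=observe();print(s['wrist_torque'],s['ft_force'])"
```

```text
time_s: 15.2
position: [0.5398, 0.3736, 0.1473]
tool_rot: [[0.985, 0.17, 0.011], [0.17, -0.985, -0.001], [0.011, 0.003, -1.0]]
ft_force: [-2.4, -1.3, 5.8]
grip_width: 0.0232
[-0.13305881  0.63769974  0.05486267] [-2.4427605  -1.26341037  5.76920553]
```

```bash
python3 -m inch '{"jaw":[0,0,0,0,0,0,0,0,0,0,0,0,0,0,0,0,0,0],"offset":[[0,0,-0.01],[0,0,-0.02],[0,0,-0.03],[0,0,-0.04],[0,0,-0.055],[0,0,-0.07],[0,0,-0.09],[0,0,-0.11],[0,0,-0.13],[0,0,-0.155],[0,0,-0.18],[0,0,-0.22],[0,0,-0.28],[0,0,-0.35],[0,0,-0.42],[0,0,-0.48],[0,0,-0.5],[0,0,-0.5]],"roll":[0,0,0,0,0,0,0,0,0,0,0,0,0,0,0,0,0,0]}' 60
python3 - <<'E'
from h import *
import pickle
s=observe();print(s['ft_force'],s['wrist_torque'],s['position'])
w=grab('wrist');t=grab('top');sc=grab('scene')
for g in (w,t,sc):
    for c in(((105,120,40),(125,255,255)),((22,150,60),(32,255,255))): print([(b[0].round(1).tolist(),b[1].tolist()) for b in blobs(g['img'],*c,100)])
pickle.dump((w,t,sc,s),open('v4.pkl','wb'))
R=s['tool_rot']
b=max(blobs(w['img'],(105,120,40),(125,255,255),200),key=lambda b:b[1][4]);m=b[2]
pl=s['position']+0.036*np.array([0,0,1])
for r in range(b[1][1]+8,b[1][1]+b[1][3]-5,15):
    c=np.where(m[r])[0];print(r,[((R.T@(onz(w,(x,r),pl[2])-s['position']))[:2]*1000).round(1).tolist() for x in(c[0],c[-1]+1)])
cv2.imwrite('pics/w4.png',np.hstack([cv2.resize(w['img'],(440,330)),cv2.resize(sc['img'][140:250,330:450],(360,330))])[...,::-1])
E
```

```text
time_s: 16.7
position: [0.5388, 0.3739, 0.2742]
tool_rot: [[0.985, 0.17, 0.015], [0.17, -0.985, 0.0], [0.014, 0.002, -1.0]]
ft_force: [0.8, 0.3, -3.3]
grip_width: 0.0233
[ 0.82362977  0.30092248 -3.27473195] [-2.39686484e-05  6.43716317e-02 -1.08304833e-02] [0.53884684 0.37394684 0.27422678]
[([321.1, 334.5], [281, 237, 82, 197, 14740])]
[]
[([627.1, 133.7], [608, 114, 32, 36, 693])]
[([247.7, 243.0], [234, 237, 28, 13, 261])]
[([417.4, 145.3], [409, 133, 18, 25, 278])]
[([373.5, 202.8], [361, 191, 26, 25, 419])]
245 [[-7.5, -36.8], [10.0, -36.7]]
260 [[-8.4, -32.5], [11.2, -32.4]]
275 [[-9.6, -28.1], [12.7, -28.0]]
290 [[-10.0, -23.6], [12.9, -23.5]]
305 [[-9.9, -19.0], [13.0, -18.8]]
320 [[-10.3, -14.3], [13.1, -14.1]]
335 [[-10.1, -9.5], [13.2, -9.3]]
350 [[-10.2, -4.6], [13.1, -4.4]]
365 [[-10.4, 0.5], [13.2, 0.7]]
380 [[-10.2, 5.6], [13.1, 5.8]]
395 [[-10.3, 10.8], [13.5, 11.1]]
410 [[-9.8, 16.2], [13.0, 16.5]]
425 [[-10.0, 21.7], [12.9, 22.0]]
```

View pics/w4.png

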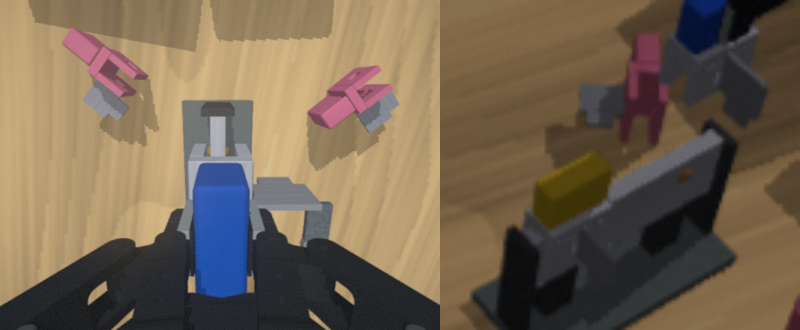

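The sled is off the rail (lift about 127 mm, sensed weight 3.3 N) and square in the jaws. The yellow sled is unmoved at (247.7,243). Now I travel over to look at the mould with the sled held clear.

```bash
python3 -m inch '{"jaw":[0,0,0,0,0,0,0,0,0,0],"offset":[[-0.01,0.05,-0.06],[-0.03,0.15,-0.1],[-0.05,0.28,-0.1],[-0.07,0.42,-0.1],[-0.08,0.56,-0.1],[-0.1,0.7,-0.1],[-0.12,0.82,-0.1],[-0.12,0.91,-0.1],[-0.12,0.94,-0.1],[-0.12,0.94,-0.1]],"roll":[0.002,0.004,0.006,0.008,0.01,0.014,0.018,0.021,0.021,0.021]}' 60
python3 -m inch '{"jaw":[0,0,0,0,0,0,0,0,0,0,0],"offset":[[-0.01,0.05,0],[-0.03,0.15,0],[-0.05,0.28,0],[-0.07,0.42,0],[-0.08,0.56,0],[-0.1,0.7,0],[-0.12,0.82,0],[-0.12,0.9,0],[-0.12,0.94,0],[-0.12,0.94,0],[-0.12,0.94,0]],"roll":[0,0,0,0,0,0,0,0,0,0,0]}' 60
python3 - <<'E'
from mould import *
s=observe();w=grab('wrist');t=grab('top');pickle.dump((w,t,grab('scene'),s),open('v5.pkl','wb'))
cv2.imwrite('pics/w5.png',cv2.resize(w['img'][0:300,150:550],(800,600),interpolation=2)[...,::-1]);P(s['position'],s['tool_rot'],s['q'])
for X in([-.055,.062],[.055,.062],[-.055,-.062],[.055,-.062]):
    c,sn=np.cos(.104),np.sin(.104);P(proj(w,[.58+c*X[0]-sn*X[1],-.0125+sn*X[0]+c*X[1],.054]))
E
```

```text
time_s: 17.68
position: [0.5485, 0.1355, 0.296]
tool_rot: [[0.995, 0.102, 0.008], [0.102, -0.995, -0.002], [0.008, 0.003, -1.0]]
ft_force: [0.2, 0.4, -1.5]
grip_width: 0.0234
time_s: 18.6
position: [0.5428, -0.1001, 0.296]
tool_rot: [[0.995, 0.103, 0.008], [0.103, -0.995, -0.001], [0.007, 0.002, -1.0]]
ft_force: [0.4, 0.5, -2.9]
grip_width: 0.0235
[0.5428, -0.1001, 0.296] [[0.9947, 0.1028, 0.0075], [0.1028, -0.9947, -0.0011], [0.0073, 0.0019, -1.0]] [-22.7893, 19.6995, 66.9385, 0.108, 92.941, -28.6861]
[306.7862, 30.9688]
[435.5151, 31.1136]
[308.1234, 177.015]
[425.5553, 176.8321]
```

View pics/w5.png

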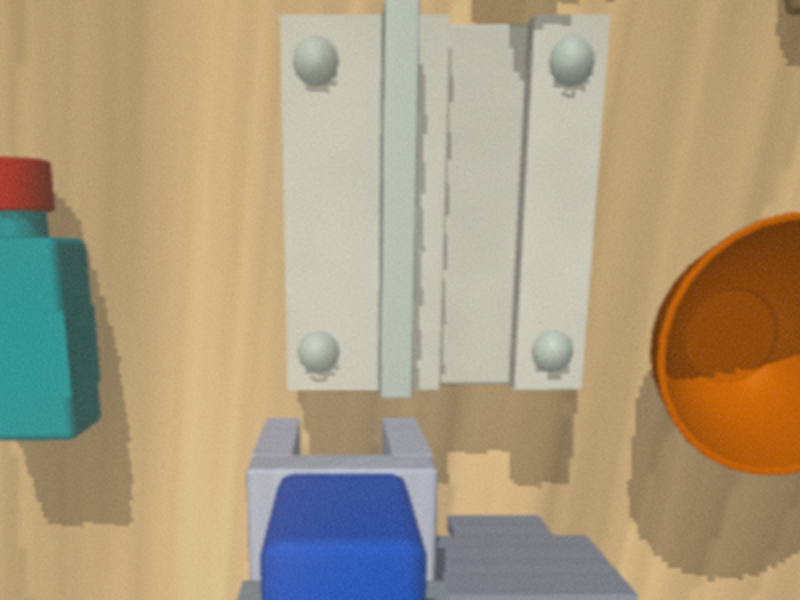

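That is picture 12, so no more views. The ridge strip spans px x ≈ 341–359 and the domes sit at px (308,30), (436,30), (309.5,176) and (426,175.5), within 1.5 px of prediction. The sled's feet are centred at px 320.6. Next I work out the remaining shift from this picture.

Run:
```python
from mould import *
w,t,sc,s=pickle.load(open('v5.pkl','rb'));I=w['img'].astype(int);R=s['tool_rot'];p=s['position']
br=cv2.GaussianBlur((I[...,2]-I[...,0]).astype(np.float32),(5,5),1)
tl=lambda X:R.T@(X-p)
A=[]
for r in range(15,185,10):
    row=br[r,325:380];th=(row.max()+np.median(row))/2;c=np.where(row>th)[0]+325;A.append((r,c[0],c[-1]+1))
A=np.array(A,float);print(A[::4].tolist())
L=np.array([tl(onz(w,(a[1],a[0]),.074))[:2] for a in A]);Q=np.array([tl(onz(w,(a[2],a[0]),.074))[:2] for a in A])
P('width mm',(Q-L)[::4,0]*1000)
for n,Z in(('L',L),('R',Q)):
    k=np.polyfit(Z[:,1],Z[:,0],1);P(n,'slope deg',[np.degrees(np.arctan(k[0]))],'x at mid',[np.polyval(k,Z[:,1].mean())*1000])
D=[(308,30),(436,30),(309.5,176),(426,175.5)]
W=[onz(w,u,.054) for u in D];f=fit(W);print('mould',f)
w2=pickle.load(open('v2.pkl','rb'))[0];D2=[(442,55),(560,63),(424,190),(533,197)];print([tri((w,a),(w2,b)) for a,b in zip(D,D2)])
a=np.radians(f[1]);rc=f[0]+np.array([np.cos(a),np.sin(a)])*-.02;P('ridge',rc,'tool',tl(np.r_[rc,.074]),'tool yaw',[np.degrees(np.arctan2(R[1,0],R[0,0]))])
# sled feet as the camera sees them (+y end, foot level), 53mm ahead of TCP
for z in(.05,.055): P('sled feet x_tool',tl(onz(w,(320.6,210),(p+R[:,2]*z)[2])))
```

```text
[[15.0, 341.0, 359.0], [55.0, 341.0, 360.0], [95.0, 340.0, 358.0], [135.0, 340.0, 358.0], [175.0, 340.0, 357.0]]
width mm [14.4326, 15.6074, 15.1558, 15.5456, 15.0692]
L slope deg [0.256] x at mid [17.6512]
R slope deg [0.432] x at mid [32.8111]
mould (array([ 0.58065178, -0.01147721]), np.float64(6.036724507007448), np.float64(0.5267820040706708))
[(array([0.51972136, 0.04486254, 0.05163786]), array([0.1, 0.1])), (array([0.62906218, 0.05641992, 0.05180765]), array([0.1, 0.1])), (array([ 0.53289976, -0.07932791,  0.05046449]), array([0.1, 0.1])), (array([ 0.64128238, -0.06745009,  0.05427325]), array([0.3, 0.3]))]
ridge [0.5608, -0.0136] tool [0.0251, -0.0846, 0.2221] tool yaw [5.9031]
sled feet x_tool [0.0011, -0.0292, 0.05]
sled feet x_tool [0.0011, -0.0282, 0.055]
```

```bash
python3 -m inch '{"jaw":[0,0,0,0,0,0,0,0,0,0,0,0,0],"offset":[[0.03,-0.08,0],[0.06,-0.18,0],[0.09,-0.28,0.02],[0.097,-0.34,0.1],[0.097,-0.34,0.22],[0.097,-0.34,0.34],[0.097,-0.34,0.45],[0.097,-0.34,0.53],[0.097,-0.34,0.58],[0.097,-0.34,0.604],[0.097,-0.34,0.604],[0.097,-0.34,0.604],[0.097,-0.34,0.604]],"roll":[0,0,0,0,0,0,0,0,0,0,0,0,0]}' 60
python3 - <<'E'
from mould import *
o=pickle.load(open('v5.pkl','rb'))[3];s=observe();R=s['tool_rot']
tgt=o['position']+o['tool_rot']@np.array([.0243,-.085,.1927]);P('remaining tool',R.T@(tgt-s['position']),s['position'],R,s['ft_force'])
w=grab('wrist');t=grab('top');sc=grab('scene');pickle.dump((w,t,sc,s),open('v6.pkl','wb'))
for u in((340,200),(340,260)):pass
I=w['img'].astype(int);br=cv2.GaussianBlur((I[...,2]-I[...,0]).astype(np.float32),(5,5),1)
for r in range(20,230,20):
    c=np.where(br[r,280:360]>(br[r,280:360].max()+np.median(br[r,280:360]))/2)[0]+280
    P([r,c[0],c[-1]+1],[ (R.T@(onz(w,(x,r),.074)-s['position']))[0]*1000 for x in(c[0],c[-1]+1)])
E
```

```text
time_s: 19.83
position: [0.5597, -0.0127, 0.1466]
tool_rot: [[0.994, 0.104, 0.01], [0.105, -0.995, -0.002], [0.01, 0.003, -1.0]]
ft_force: [0.3, 0.2, -2.1]
grip_width: 0.0232
remaining tool [-0.0006, 0.0004, 0.0433] [0.5597, -0.0127, 0.1466] [[0.9945, 0.1045, 0.0103], [0.1045, -0.9945, -0.0021], [0.01, 0.0032, -0.9999]] [0.3249, 0.2148, -2.0967]
[20, 301, 318] [-8.2352, -0.1646]
[40, 280, 317] [-18.4295, -0.6599]
[60, 305, 314] [-6.5183, -2.1405]
[80, 280, 312] [-18.9143, -3.1652]
[100, 303, 316] [-7.7061, -1.2231]
[120, 305, 333] [-6.8079, 7.3406]
[140, 306, 333] [-6.398, 7.4222]
[160, 306, 333] [-6.4955, 7.506]
[180, 306, 333] [-6.5956, 7.592]
[200, 306, 333] [-6.6983, 7.6803]
[220, 280, 360] [-20.8193, 22.367]
```

The ridge now measures -6.5 to 7.5 mm in tool x, centre 0.5 and width 14, so it is aligned within 1 mm. I descend slowly.

```bash
python3 -m inch '{"jaw":[0,0,0,0,0,0,0,0,0,0,0,0],"offset":[[0,0,0.015],[0,0,0.03],[0,0,0.045],[0,0,0.06],[0,0,0.075],[0,0,0.09],[0,0,0.105],[0,0,0.12],[0,0,0.135],[0,0,0.148],[0,0,0.158],[0,0,0.16]],"roll":[0,0,0,0,0,0,0,0,0,0,0,0]}' 60
python3 -m inch '{"jaw":[0,0,0,0,0,0],"offset":[[0,0,0.004],[0,0,0.008],[0,0,0.012],[0,0,0.016],[0,0,0.018],[0,0,0.018]],"roll":[0,0,0,0,0,0]}' 60
```

```text
time_s: 20.98
position: [0.5597, -0.0129, 0.1058]
tool_rot: [[0.995, 0.104, 0.009], [0.104, -0.995, -0.002], [0.009, 0.003, -1.0]]
ft_force: [0.6, 0.7, -2.5]
grip_width: 0.0233
time_s: 21.48
position: [0.56, -0.0129, 0.1033]
tool_rot: [[0.994, 0.104, 0.011], [0.104, -0.995, -0.002], [0.01, 0.004, -1.0]]
ft_force: [-4.5, 1.9, 13.8]
grip_width: 0.0235
```

The feet meet the face at the expected height (TCP 0.1033, +14 N). Now I release gently, lift off, and check.

```bash
python3 -m inch '{"jaw":[0.3,0.34,0.4,0.5,0.6,0.7,0.7,0.7,0.7,0.7,0.7,0.7,0.7,0.7,0.7,0.7,0.7],"offset":[[0,0,0],[0,0,0],[0,0,0],[0,0,0],[0,0,0],[0,0,0],[0,0,0],[0,0,-0.04],[0,0,-0.1],[0,0,-0.2],[0,0,-0.35],[0,0.05,-0.5],[0,0.1,-0.65],[0,0.2,-0.8],[0,0.3,-0.8],[0,0.32,-0.8],[0,0.32,-0.8]],"roll":[0,0,0,0,0,0,0,0,0,0,0,0,0,0,0,0,0]}' 60
python3 - <<'E'
from mould import *
s=observe();w=grab('wrist');t=grab('top');sc=grab('scene');pickle.dump((w,t,sc,s),open('v7.pkl','wb'))
P(s['position'],s['ft_force'])
B=((105,120,40),(125,255,255));m=lambda g:[(b[0].round(1).tolist(),b[1].tolist()) for b in blobs(g['img'],*B,150)]
print('blue',m(w),m(t),m(sc))
b=[max([x for x in blobs(g['img'],*B,150) if x[0][0]<600],key=lambda x:x[1][4]) for g in(w,sc)]
P('blue tri w,scene',*tri((w,b[0][0]),(sc,b[1][0])))
bx=cv2.boxPoints(cv2.minAreaRect(np.argwhere(b[0][2])[:,::-1].astype(np.float32)));R=s['tool_rot']
a=np.radians(6.04);c=np.array([.56076,-.0136]);M=np.array([[np.cos(a),np.sin(a)],[-np.sin(a),np.cos(a)]])
for u in bx: P(u,'mould-frame rel ridge @.138',M@(onz(w,u,.138)[:2]-c))
print('yellow',[b[0].round(1).tolist() for g in(t,sc) for b in blobs(g['img'],(22,150,60),(32,255,255),100)])
for g,n in((t,'t'),(sc,'s')):
    for h in(((0,150,40),(6,255,255)),((50,120,30),(75,255,255))): print(n,[(b[0].round(1).tolist(),b[1].tolist()) for b in blobs(g['img'],*h,30)])
P('expect cap top',proj(t,[.4255,-.3115,.136]),proj(sc,[.4255,-.3115,.136]),'body mid',proj(sc,[.4255,-.3115,.055]))
# orange bowl now versus before
for f in('v1.pkl','v7.pkl'):
    g=pickle.load(open(f,'rb'))[2];print('bowl',[b[0].round(1).tolist() for b in blobs(g['img'],(5,200,60),(12,255,255),200)])
E
```

```text
time_s: 22.9
position: [0.566, -0.0933, 0.3038]
tool_rot: [[0.995, 0.102, 0.011], [0.102, -0.995, -0.003], [0.011, 0.004, -1.0]]
ft_force: [0.7, -0.4, -0.2]
grip_width: 0.0599
[0.566, -0.0933, 0.3038] [0.7078, -0.4427, -0.2005]
blue [([321.8, 106.1], [306, 64, 32, 86, 2681])] [([627.1, 133.7], [608, 114, 32, 36, 695]), ([362.6, 244.5], [350, 239, 26, 12, 259])] [([267.8, 252.8], [255, 241, 27, 25, 452])]
blue tri w,scene [0.5613, -0.0126, 0.1197] [0.8, 0.8]
[306.0, 64.0] mould-frame rel ridge @.138 [-0.0102, 0.029]
[337.0, 64.0] mould-frame rel ridge @.138 [0.0114, 0.029]
[337.0, 149.0] mould-frame rel ridge @.138 [0.0118, -0.029]
[306.0, 149.0] mould-frame rel ridge @.138 [-0.011, -0.029]
yellow [[247.6, 242.9], [373.4, 202.7]]
t [([491.9, 300.7], [485, 295, 15, 13, 157])]
t [([473.8, 306.7], [468, 297, 13, 19, 50])]
s [([243.4, 221.1], [237, 215, 13, 14, 109]), ([120.2, 251.4], [112, 244, 17, 17, 215])]
s [([133.5, 275.7], [114, 263, 34, 24, 269])]
expect cap top [492.5426, 301.618] [119.8337, 247.5757] body mid [130.3675, 267.3202]
bowl [[283.3, 341.3]]
bowl [[283.2, 341.4]]
```

Every check agrees, so I hand the job in.

```bash
python3 -c "
from rig import *
print(close_job(),observe()['time_s'])"
```

```text
the job is handed in; nothing more can be done
the job is handed in; nothing more can be done
```

The job is handed in at about 23 s of robot time, and my last checks all agreed. No verdict is reported.

- **Blue sled:** I pulled it straight up out of its catches and lowered it slowly astride the ridge. The feet met the face at the expected height. After release, its grip measured within 1 mm of the ridge's middle in x and y. Its height was 0.120 m against 0.118 m expected.
- **Bottle:** My first try at tipping it up failed, because the jaws held it rigid and it lifted level. I carried it over the mat, loosened the grip until it swung down, and dragged the foot on the mat to stand it up. The cap shows within about 1 px of an upright bottle at the mat centre from above, and about 4 px off in the scene view. One wrist picture suggested the foot was up to 8 mm off centre, inside the 28 mm limit.
- **Left alone:** The yellow sled (top view) and the bowl (scene view) are within 0.2 px of where they started. I did not measure the brush again, but no move came near it.
- **Measurements that disagreed:** An automatic circle search on the mould's domes gave wrong heights, so I discarded it. I used dome positions read by eye from two wrist views instead, and they gave heights of 50 to 54 mm.

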